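# Feed a socket rack through the washer chute past its self-closing gate

### The job

Press the yellow bar of the chute down with one fingertip so that the red-and-white gate arm swings up out of the way, and, keeping it held open, push the orange socket rack along the chute, past the gate, until it rests against the end stop. The gate arm must not be bumped by the rack or come down on it, and it ends shut behind the rack with the hand withdrawn. Only push and press: do not lift or carry the rack, and leave the bottle, the jar and the screwdriver alone.

Things in the scene. Friction and masses are not known exactly. Their poses are not given: they have to be found in the camera images.
- chute: Straight open chute fixed to the bench: steel floor 4 mm up, blue walls 5 mm thick, 22 mm high. Origin: on the bench, mid-channel, level with the gate arm. Its +y is the direction of travel, +x the side with the hinge and yellow bar, z up; all 'chute frame' mm below use this frame. Channel x -32 to +32, open at the loading end y -215. Place varies, turned up to 0.3 rad from the world's axes.
- end_stop (a point): Middle of the face of the blue end stop (40 mm high), 20 mm above the bench; chute frame x 0, y +120 mm. The rack's leading face ends against it. Axes as the chute's.
- hinge (a point): Point on the level hinge line, which runs parallel to the channel; chute frame x +50, y 0, z +25 mm. One turning part hangs on it: the gate arm and the yellow bar. The rack cannot open the gate by pushing on it.
- gate (a joint): Gate angle (rad): 0 shut, 0.80 gate arm upright and yellow bar level, 0.95 limit; the arm surely clears the rack above 0.66. Pressing the bar down raises the arm. A spring shuts it when the bar is let go; holding it open takes about 3 to 5 N at the middle of the bar's width.
- bar_mid (a point): Middle of the upper face of the yellow press bar, a plate 53 mm wide, chute frame y -195 to +37 mm, which works alike anywhere along its length; a finger can slide along it. Gate shut: it slopes up and outwards from x +56, z +51 to x +93, z +89 mm. Gate at 0.80: level, x +72 to +125, upper face z +40 mm, this point at x +98. Orientation is of no use.
- gate_tip (a point): Tip of the red-and-white gate arm, a bar 60 mm long from the hinge line, 16 mm deep, 8 mm thick (chute frame y -4 to +4). Shut, it slants over the wall into the rack's path, tip at x +7, z +67 mm; upright at gate 0.80 it fills x +42 to +58 up to z +85 mm, so a finger on the bar beyond x +70 mm can slide past it.
- rack: Loose orange rack with six steel sockets, about 0.5 kg, in the chute before the gate. Origin: centre of its underside. Axes as the chute's: 60 mm wide (x), 100 long (y); at each end a flat upright plate 6 mm thick, 60 wide, 70 high (push on the trailing face, y -50); sockets to 56 mm high between. Against the end stop its origin is at chute frame y +70, trailing face at y +20 mm.
- oil_bottle: Bystander: white bottle with red cap, 44 mm across, 120 mm high, origin at the centre of its underside.
- bolt_jar: Bystander: amber jar with white lid, 60 mm across, 65 mm high, origin at the centre of its underside.
- driver: Bystander: orange-handled screwdriver 170 mm long lying on the bench along its own x, origin under its middle.
There are look-alikes about, which are no part of the job. Of the things like the rack, leave any that is purple; of the rest the larger one is meant.

How it is judged:
On the way, in this order (a step that is already met when the one before it is completed fails the run):
1. the gate is held open by a finger while the rack is still before it (value of joint gate above 0.45 rad and contact force between the fingers and gate above 0.3 N and y of rack in the frame of chute below -0.052 m), for 0.2 s.
2. the rack is half-way past the gate, which a finger holds open (value of joint gate above 0.45 rad and contact force between the fingers and gate above 0.3 N and y of rack in the frame of chute between -0.01 and 0.045 m), for 0.05 s.
3. the rack has reached the end stop (y of rack in the frame of chute above 0.064 m), for 0.1 s.
At the end, for the whole second after the job is handed in: The rack stands flat on the chute floor, at rest, within 6 mm of the end stop; the gate is shut behind it (joint below 0.06) (y of rack in the frame of chute between 0.064 and 0.075 m and z of rack in the frame of chute below 0.008 m and angle between rack's own z axis and vertical below 0.06 rad and linear speed of rack below 0.02 m/s and value of joint gate below 0.06 rad); the robot touches nothing.
It fails at once if the rack bumps the gate or the gate comes down on the rack (over 1.5 N) (contact force between gate and rack above 1.5 N).
It fails at once if the rack is lifted more than 15 mm off the chute floor (z of rack in the frame of chute above 0.019 m).
It fails at once if the rack tips more than 0.3 rad (angle between rack's own z axis and vertical above 0.3 rad).
It fails at once if a bystander is moved more than 20 mm (distance of any of oil_bottle, bolt_jar, driver from where it was at the start of the episode above 0.02 m).
It also fails if it takes over 42 s, if anything falls off the work surface, if the arm or the gripper's body presses on something with over 40 N, if the wrist force passes 120 N, or if a joint passes its speed limit or range.

### The arm

A 6-joint arm with a two-finger parallel gripper is mounted at the origin on the work surface. World frame = base frame: x ahead of the robot, y to its left, z up, the work surface at z = 0. Lengths are in m, angles in rad, forces in N, time in s.
With the tool pointing down it reaches from about 0.3 to 0.775 m from the base axis. Payload 14.6 kg.
Tool frame: the origin (TCP) lies at the very end of the fingers, on their centre line; the grasp point (between the pads) lies 19 mm behind it; z points along the fingers, y is the line along which they close (so a half turn about z gives the same grasp; the last joint's range is limited). The gripper opens to 94 mm and grips with 3 to 60 N. Pads are 16 mm wide; open, the fingers measure 119 mm over their backs; the gripper's body (75 mm by 177 mm) begins 78 mm behind the grasp point.
Start: joints at [1.043, 0.3, 1.521, -0, 1.321, -0.067], TCP at [0.245, 0.493, 0.205] pointing down, gripper open.
Joint ranges: [-3.03, 3.03], [-0.79, 2.21], [0.23, 2.52], [-1.04, 4.18], [0, 3.07], [-2.55, 2.55]. Speed limits (rad/s): [2.22, 2.22, 2.57, 3.14, 3.14, 3.14].

### API

Orientations are given as [roll, pitch, yaw] about the fixed x, y, z axes, in that order (R = Rz(yaw) Ry(pitch) Rx(roll)).
In Python, from station import telemetry, cams, hand_in, nets gives the robot as it stands.
- The arm moves only by the tool move_arm, never from a script. Its argument "increments" is a list of rows, each a list of 4 numbers: the shift along the tool's x, y, z in m, then the turn about the tool's z in rad. In form: [[tx, ty, tz, roll], ...]. A call has 1 to 20 rows; each row shifts and turns the commanded pose from where the row before left it, along the tool's axes as they then stand; what a row does not reach is not made up. A row lasts 1/8 s, in which the tool goes at most 62.5 mm and 10.7 degrees, less where a joint would pass 70% of its speed; a pose out of reach is approached as far as the arm can. A call is refused whole if a number of a shift passes 0.0625 or a number of a turn 0.188, either way. A call with a gripper value outside its range is refused whole. "grip" is the opening, from 0 (shut) to 1 (fully open), set as the call begins (left out, the last holds). The fingers move at their own pace and stop on an object; "force" is the grip in N (left out, the last holds). Time passes only in rows, so rows that do not move let the fingers close. It gives the time, the measured TCP pose, the force, the opening and the grip force at its end, in the units of the state.
- telemetry.get_obs(): the state, without advancing time (a new reading comes with each control period).
- cams.camera(name): name is "side" or "top" or "wrist"; returns the picture (420x560x3 uint8, blue, green, red); there is no depth.
- cams.camera_model(name): a dict with "intrinsics" (3x3 intrinsics, pixels), "xyz" and "attitude" of the camera in the world; the wrist camera has in their place "T_tool_cam" (4x4, takes a point from camera to tool coordinates, whose origin is the TCP and whose axes are the flange's). Camera axes: x right, y up, looking along -z (the intrinsics and any distortion apply to the point x, -y, -z); pixel columns grow to the right and rows downward; lengths in m; the calibration is good to about 2 mm. A picture is of the moment at which its call begins: read the wrist's pose just before it. camera_model takes no time and is no camera call.
- hand_in(): hands the job in; it is judged then, once.
Trained networks look in the newest picture that a camera, given by its name, has taken for a name from the list of things; names that differ only in an ending like _2 or _b are one class to them, and where a whole thing is asked for, a point or a joint stands for the part that bears it (a point fixed in the world has none). Each returns a list of dicts, best first, with "conf" (0 to 1); they miss things now and then, are a little off and sometimes report something else, mostly with a low value. They report only what shows in the picture. A call takes as long as a camera call. They do not tell look-alikes from the thing itself.
- nets.search_frame(camera, query): "extent" ([left, top, right, bottom] in pixels, round what is visible of it).
- nets.mark_of(camera, query): "centre" ([column, row] in pixels: a listed point, or the origin of a listed thing).
The state is a dict: "time_s": time; "qpos": joint angles; "joint_vel": joint speeds; "tau": joint torques, N m; "ee_pos": TCP position; "eef_rot": TCP orientation; "force": force on the tool from outside, world axes, zero at the start; "moment": the same for the moment, N m; "grip_width": finger opening in m; "grip_force": force on a finger pad.
Only numpy, scipy, OpenCV 4.12 (cv2) and the standard library are available. Lean on these libraries where they do the work, as an engineer would, in place of code of your own. Each camera call takes 0.05 s, during which the arm holds its last target. There are 200 camera calls.

## Working session

There is one attempt and no reset: what is moved stays moved. The work goes in short steps, Python scripts to look and compute and a tool call to move; the robot and the scene stay as the last step left them, time stands still between calls to the robot, and variables do not carry over. Pictures are saved under pics/ and viewed, at most 10 in all, crops included, and the job is handed in when it is done.

Besides the shell and the picture viewer there is one more tool, called after ">>>" as name([rows], argument=value, ...), one row to a line, values as JSON. move_arm: Moves the arm, as the interface text tells. Its arguments: {"type":"object","properties":{"increments":{"type":"array"},"grip":{"type":"number"},"force":{"type":"number"}},"required":["increments"]}

```bash
ls; mkdir -p pics
python3 - <<'E'
from station import telemetry,cams,nets
import cv2,numpy as np
print(telemetry.get_obs())
for c in ["top","side","wrist"]:
    cv2.imwrite(f"pics/{c}0.png",cams.camera(c)); m=cams.camera_model(c); print(c,m)
    if c!="wrist":
        for q in ["chute","end_stop","hinge","bar_mid","gate_tip","rack","oil_bottle","bolt_jar","driver"]:
            print(q,[(np.round(d["centre"],1).tolist(),round(d["conf"],2)) for d in nets.mark_of(c,q)][:4])
print(telemetry.get_obs()["time_s"])
E
```

```text
pics
{'time_s': 0.0, 'qpos': array([ 1.04337736e+00,  3.00462069e-01,  1.52158462e+00, -3.46332667e-07,
        1.32073208e+00, -6.66034386e-02]), 'joint_vel': array([ 2.39837712e-04, -6.51815796e-04,  2.17449076e-04, -5.15489566e-05,
        9.99775413e-04, -9.42627991e-04]), 'tau': array([ 3.82253011e-04, -5.31804121e+01, -3.52742600e+01,  7.09018693e-02,
        2.43693794e-02, -1.24414046e-04]), 'ee_pos': array([0.2444399 , 0.49239081, 0.2048898 ]), 'eef_rot': array([-3.14040915e+00, -7.86062041e-05,  2.68077716e+00]), 'force': array([-0.32857039, -0.41291569, -0.88234305]), 'moment': array([ 0.03400394, -0.01403997,  0.03553764]), 'grip_force': 0.0, 'grip_width': 0.09380446964082646}
top {'intrinsics': array([[514.56730871,   0.        , 274.76935574],
       [  0.        , 514.56730871, 214.98134681],
       [  0.        ,   0.        ,   1.        ]]), 'xyz': array([0.38431698, 0.03083984, 1.22315342]), 'attitude': array([ 0.07870138,  0.01494947, -1.56116185])}
chute [([263.7, 200.3], 0.68)]
end_stop [([214.2, 183.6], 0.67)]
hinge [([265.8, 174.4], 0.84), ([428.9, 167.1], 0.2
[... 816 characters left out ...]
38.3], 0.83), ([230.8, 286.4], 0.65)]
oil_bottle [([301.3, 384.7], 0.65)]
bolt_jar [([229.0, 162.5], 0.64)]
driver [([388.1, 340.5], 0.67), ([303.1, 383.8], 0.67)]
wrist {'intrinsics': array([[355.87679969,   0.        , 281.17328376],
       [  0.        , 355.87679969, 207.7207834 ],
       [  0.        ,   0.        ,   1.        ]]), 'T_tool_cam': array([[-5.34191890e-04,  9.69022219e-01,  2.46972980e-01,
         7.14378827e-02],
       [ 9.99999769e-01,  6.21373554e-04, -2.75062537e-04,
        -1.70267055e-04],
       [-4.20004188e-04,  2.46972776e-01, -9.69022328e-01,
        -1.78977594e-01],
       [ 0.00000000e+00,  0.00000000e+00,  0.00000000e+00,
         1.00000000e+00]])}
1.05
```

View pics/top0.png

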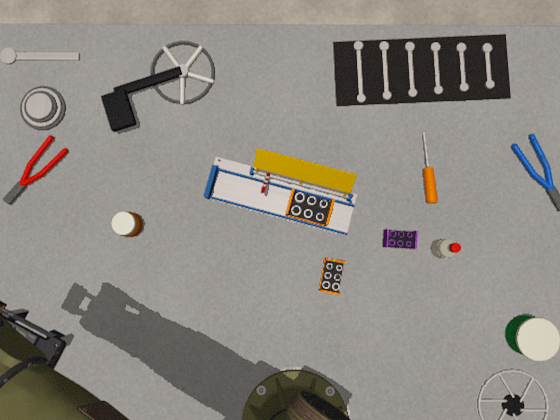

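View pics/side0.png

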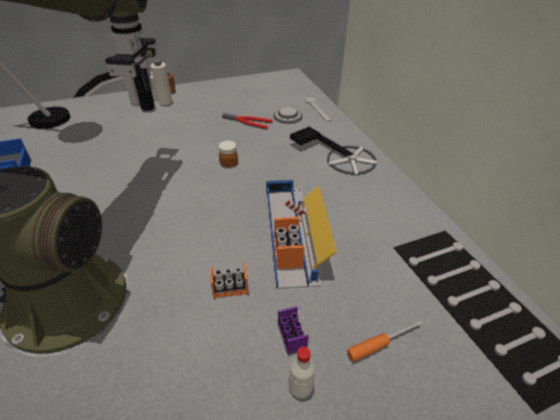

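The top view shows the chute at about (285,195), with travel towards image-left (world +y) and the yellow bar on the far (+x) side. The large orange rack is in the chute at (310,207). The purple rack (400,239) and the small orange rack (332,276) are look-alikes. Next I fit the chute pose with the known geometry.

```bash
cat > h.py <<'E'
import numpy as np
from scipy.spatial.transform import Rotation as R
from scipy.optimize import least_squares
from station import telemetry,cams,nets
def pose(cam,obs=None):
    m=cams.camera_model(cam)
    if cam=="wrist":
        T=np.eye(4);T[:3,:3]=R.from_euler("xyz",obs["eef_rot"]).as_matrix();T[:3,3]=obs["ee_pos"];T=T@m["T_tool_cam"]
    else:
        T=np.eye(4);T[:3,:3]=R.from_euler("xyz",m["attitude"]).as_matrix();T[:3,3]=m["xyz"]
    return m["intrinsics"],T
def proj(cam,P,obs=None):
    K,T=pose(cam,obs); p=(np.atleast_2d(P)-T[:3,3])@T[:3,:3]; p=p*[1,-1,-1]; q=p@K.T; return q[:,:2]/q[:,2:]
def ray(cam,uv,z,obs=None):
    K,T=pose(cam,obs); d=T[:3,:3]@(np.linalg.solve(K,[uv[0],uv[1],1])*[1,-1,-1]); return T[:3,3]+d*(z-T[2,3])/d[2]
def c2w(p,P):
    P=np.atleast_2d(P).astype(float); c,s=np.cos(p[2]),np.sin(p[2]); return np.c_[p[0]+c*P[:,0]-s*P[:,1],p[1]+s*P[:,0]+c*P[:,1],P[:,2]]
def w2c(p,P):
    d=np.atleast_2d(P)-[p[0],p[1],0]; c,s=np.cos(p[2]),np.sin(p[2]); return np.c_[c*d[:,0]+s*d[:,1],-s*d[:,0]+c*d[:,1],d[:,2]]
E
cat > fit.py <<'E'
from h import *
M={"chute":(0,0,0),"end_stop":(0,.12,.02),"hinge":(.05,0,.025),"bar_mid":(.0745,-.079,.07),"gate_tip":(.007,0,.067)}
ob={"top":{"chute":(263.7,200.3),"end_stop":(214.2,183.6),"hinge":(265.8,174.4),"gate_tip":(260.3,190.4)},
"side":{"chute":(281.2,222.8),"end_stop":(277.6,191.5),"hinge":(305.9,215.9),"bar_mid":(318.6,219.9),"gate_tip":(289.6,199.7)}}
def res(p,cs=("top","side")):
    return np.concatenate([(proj(c,c2w(p[:3],[M[k]]))[0]-v) for c in cs for k,v in ob[c].items()])
p0=[.45,.05,-.2]
for cs in (("top",),("side",),("top","side")):
    s=least_squares(res,p0,args=(cs,),loss="soft_l1",f_scale=2); print(cs,s.x.round(4)); 
p=s.x; print(res(p).reshape(-1,2).round(1).tolist())
for c,uv in (("top",(305.9,208.5)),("side",(288.6,251.8))): print("rack",w2c(p,ray(c,uv,.004))[0].round(4))
import cv2
im=cv2.imread("pics/top0.png"); B=cv2.inRange(cv2.cvtColor(im,cv2.COLOR_BGR2HSV),(100,120,80),(115,255,255))
L=[(-.037,-.215,.022),(-.037,.12,.022),(.037,.12,.022),(.037,-.215,.022)]
Y=[(.056,-.195,.051),(.093,-.195,.089),(.093,.037,.089),(.056,.037,.051)]
S=[(-.03,.12,.04),(.03,.12,.04)]
big=[]
for c,x0,y0 in (("top",190,130),("side",210,165)):
    im=cv2.imread(f"pics/{c}0.png"); cr=cv2.resize(im[y0:y0+130,x0:x0+190],None,fx=4,fy=4,interpolation=cv2.INTER_CUBIC)
    for q in (L,Y,S): cv2.polylines(cr,[((proj(c,c2w(p,q))-[x0,y0]+.5)*4).astype(np.int32)],q is not S,(0,255,0),1)
    big.append(cr)
cv2.imwrite("pics/ov.png",cv2.resize(np.vstack(big),None,fx=.57,fy=.57,interpolation=cv2.INTER_AREA))
E
python3 fit.py
```

```text
('top',) [ 0.5231  0.0804 -0.2374]
('side',) [ 0.5275  0.077  -0.2104]
('top', 'side') [ 0.5253  0.0788 -0.2178]
[[-0.8, -4.1], [-1.1, 0.4], [1.5, 0.0], [2.2, -0.6], [1.7, -0.4], [-0.2, -3.1], [-3.8, -2.0], [0.0, 1.1], [-3.6, 3.1]]
rack [-0.0061 -0.1065  0.004 ]
rack [-0.0003 -0.1089  0.004 ]
```

View pics/ov.png

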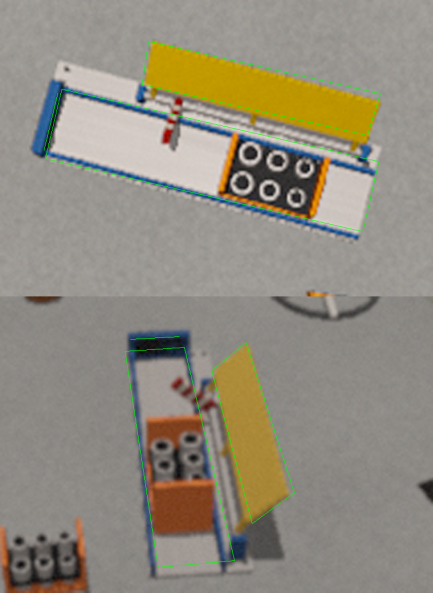

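The fit overlays the walls and the bar within a few mm, and the rack sits at chute y ≈ -0.108. I'll move above the pressing spot.

>>> move_arm([
  [-0.0419,-0.0341,0,0],
  [-0.0419,-0.0341,0,0],
  [-0.0419,-0.0341,0,0],
  [-0.0419,-0.0341,0,0],
  [-0.0419,-0.0341,0,0],
  [-0.0419,-0.0341,0,0],
  [-0.0419,-0.0341,0,0],
  [-0.0419,-0.0341,0,0],
  [-0.0419,-0.0341,0,0],
  [-0.0419,-0.0341,0,0],
  [-0.0419,-0.0341,0,0],
  [-0.0419,-0.0341,0,0],
  [0,0,0,0.167],
  [0,0,0,0.167],
  [0,0,0,0.167],
  [0,0,0,0.167],
  [0,0,0,0.167],
  [0,0,0,0.167],
  [0,0,0,0.167],
  [0,0,0,0.167],
], grip=1)

```text
time_s: 3.55
ee_pos: [0.513, -0.0974, 0.2055]
eef_rot: [3.142, -0.0, 1.339]
force: [0.0, 0.3, 0.2]
grip_width: 0.094
grip_force: 0.0
```

```bash
cat > w.py <<'E'
from h import *
import cv2,sys
p=np.array([.5253,.0788,-.222])
obs=telemetry.get_obs(); im=cams.camera("wrist"); n=sys.argv[1]
print(obs["time_s"],obs["ee_pos"].round(4),obs["eef_rot"].round(4),w2c(p,obs["ee_pos"]).round(4),obs["force"].round(2))
for q in ["rack","end_stop","hinge","gate_tip","bar_mid","chute"]:
    print(q,[(np.round(d["centre"],1).tolist(),round(d["conf"],2)) for d in nets.mark_of("wrist",q)][:3])
L=[(-.037,-.215,.022),(-.037,.12,.022),(.037,.12,.022),(.037,-.215,.022)]
Y=[(.056,-.195,.051),(.093,-.195,.089),(.093,.037,.089),(.056,.037,.051)]
yr=-.108
Rk=[(-.03,yr-.05,.074),(.03,yr-.05,.074),(.03,yr+.05,.074),(-.03,yr+.05,.074)]
cv2.imwrite(f"pics/{n}raw.png",im)
for q in (L,Y,Rk): cv2.polylines(im,[proj("wrist",c2w(p,q),obs).astype(np.int32)],True,(0,255,0),1)
cv2.imwrite(f"pics/{n}.png",im)
E
python3 w.py w1
```

```text
3.55 [ 0.513  -0.0974  0.2055] [ 3.1415 -0.      1.3393] [[ 0.0268 -0.1746  0.2055]] [0.02 0.27 0.15]
rack [([242.8, 310.4], 0.86), ([251.0, 123.5], 0.68), ([127.4, 205.9], 0.68)]
end_stop []
hinge [([243.7, 379.5], 0.48)]
gate_tip []
bar_mid [([334.0, 88.5], 0.88)]
chute [([254.9, 4.9], 0.76)]
```

View pics/w1.png

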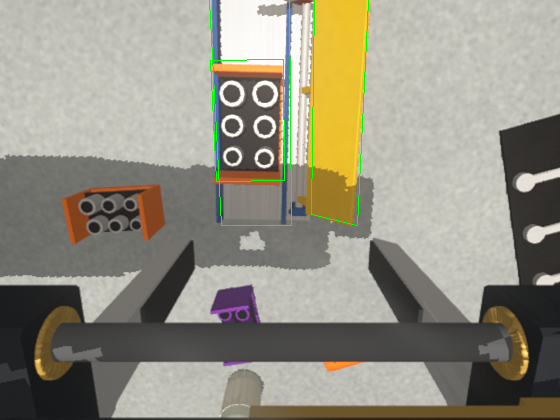

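The overlay is close: the bar matches, but the rear of the walls lies 3 to 5 px left of the drawing, so the yaw is nearer -0.235. I'll refit with these corners added.

```bash
cat > fit2.py <<'E'
import fit
from h import *
obs=telemetry.get_obs()
W=[((.056,-.195,.051),(312,214)),((.093,-.195,.089),(357,224)),((-.037,-.215,.022),(218,222)),((.037,-.215,.022),(287,222))]
def r2(p): return np.r_[fit.res(p)*.5,np.concatenate([proj("wrist",c2w(p,[a]),obs)[0]-b for a,b in W])]
s=least_squares(r2,fit.p,loss="soft_l1"); p=s.x; print("P",p.round(4),s.fun.reshape(-1,2)[-4:].round(1).tolist())
e=obs["ee_pos"]; print("tcp",w2c(p,e).round(4), "yaw err",obs["eef_rot"][2]-np.pi/2-p[2])
for uv in ((216,180),(281,180)): print("trail top",w2c(p,ray("wrist",uv,.074,obs)).round(4))
for uv in ((216,65),(283,65)): print("lead top",w2c(p,ray("wrist",uv,.074,obs)).round(4))
E
python3 fit2.py | tail -6
```

```text
P [ 0.5266  0.0814 -0.234 ] [[-2.3, -1.8], [-1.3, 0.0], [1.5, 0.5], [2.1, 1.2]]
tcp [[ 0.0282 -0.1772  0.2055]] yaw err 0.010531133400929538
trail top [[-0.0295 -0.1602  0.074 ]]
trail top [[ 0.0279 -0.1596  0.074 ]]
lead top [[-0.0262 -0.0651  0.074 ]]
lead top [[ 0.0286 -0.0646  0.074 ]]
```

>>> move_arm([
  [0,0,0.0276,0.01],
  [0,0,0.0276,0],
  [0,0,0.0276,0],
  [0,0,0.0276,0],
  [0,0.0,0.005,0],
  [0,0.002,0.007,0],
  [0,0.002,0.007,0],
  [0,0.002,0.007,0],
  [0,0.002,0.007,0],
  [0,0.003,0.007,0],
  [0,0.003,0.007,0],
  [0,0.003,0.007,0],
  [0,0.001,0.002,0],
  [0,0,0,0],
  [0,0,0,0],
  [0,0,0,0],
])

```text
time_s: 5.9
ee_pos: [0.5303, -0.1017, 0.0392]
eef_rot: [-3.141, 0.0, 1.335]
force: [0.3, -0.8, 3.5]
grip_width: 0.0944
grip_force: 1.6
```

```bash
sed -i 's/^p=.*/p=np.array([.5266,.0814,-.234])/;s/^yr=.*/yr=-.1115/' w.py; python3 w.py w2; python3 -c "
from station import cams
import cv2,numpy as np
a=cams.camera('side')[150:320,200:400]
w=cv2.imread('pics/w2.png')
cv2.imwrite('pics/s2.png',np.hstack([cv2.resize(a,(494,420)),w[:, 120:420]]))"
```

```text
5.9 [ 0.5303 -0.1017  0.0392] [-3.1414e+00  1.0000e-04  1.3348e+00] [[ 0.0461 -0.1772  0.0392]] [ 0.32 -0.81  3.52]
rack [([198.0, 133.6], 0.78)]
end_stop []
hinge []
gate_tip []
bar_mid [([387.7, 63.3], 0.83)]
chute [([390.9, 62.7], 0.53)]
```

View pics/s2.png

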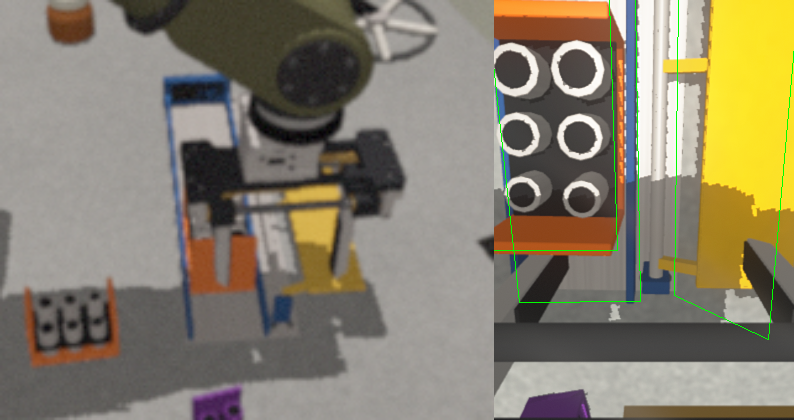

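The bar is pressed level (force 3.5 N at z 39 mm), with the left finger just behind the rack's trailing plate. Now I push along.

>>> move_arm([
  [0.004,0,0,0],
  [0.005,0,0,0],
  [0.005,0,0,0],
  [0.005,0,0,0],
  [0.006,0,0,0],
  [0.007,0,0,0],
  [0.007,0,0,0],
  [0.007,0,0,0],
  [0.007,0,0,0],
  [0.007,0,0,0],
])

```text
time_s: 7.55
ee_pos: [0.5446, -0.0429, 0.039]
eef_rot: [-3.142, 0.0, 1.335]
force: [-1.3, -3.7, 3.5]
grip_width: 0.0943
grip_force: 2.6
```

Run:
```python
from h import *
import cv2
o=telemetry.get_obs(); print(w2c([.5266,.0814,-.234],o["ee_pos"]).round(4),o["force"].round(2))
a=cams.camera('side')[150:320,200:400]; w=cams.camera('wrist')
cv2.imwrite('pics/s3.png',np.hstack([cv2.resize(a,(494,420)),w[:, 120:420]]))
```

```text
[[ 0.0463 -0.1167  0.039 ]] [-1.28 -3.7   3.51]
```

View pics/s3.png

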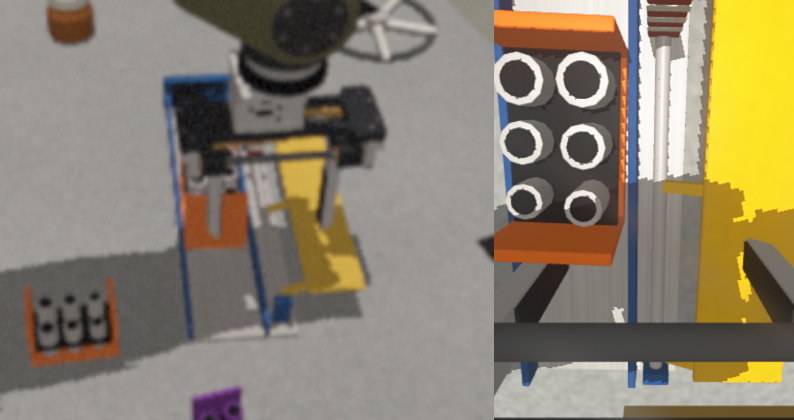

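The rack is moving with the finger (about 3.5 N), and the upright gate arm at (665,20) is clear of the rack edge (625). Continuing.

>>> move_arm([
  [0.007,0,0,0],
  [0.007,0,0,0],
  [0.007,0,0,0],
  [0.007,0,0,0],
  [0.007,0,0,0],
  [0.007,0,0,0],
  [0.007,0,0,0],
  [0.007,0,0,0],
  [0.007,0,0,0],
  [0.007,0,0,0],
  [0.007,0,0,0],
  [0.007,0,0,0],
  [0.007,0,0,0],
  [0.007,0,0,0],
  [0.007,0,0,0],
  [0.007,0,0,0],
  [0.005,0,0,0],
  [0.004,0,0,0],
])

```text
time_s: 9.9
ee_pos: [0.5731, 0.0745, 0.0391]
eef_rot: [3.141, 0.0, 1.335]
force: [1.2, -6.0, 3.7]
grip_width: 0.0939
grip_force: 3.4
```

>>> move_arm([
  [0.002,0,0,0],
  [0.002,0,0,0],
  [0.001,0,0,0],
  [0.001,0,0,0],
])

```text
time_s: 10.4
ee_pos: [0.5745, 0.0801, 0.0392]
eef_rot: [3.141, 0.0, 1.335]
force: [0.4, -10.9, 4.0]
grip_width: 0.0939
grip_force: 5.8
```

>>> move_arm([
  [0.001,0,0,0],
  [0.001,0,0,0],
  [0.001,0,0,0],
])

```text
time_s: 10.78
ee_pos: [0.5745, 0.0804, 0.0392]
eef_rot: [-3.141, 0.005, 1.336]
force: [-5.4, -30.4, 11.5]
grip_width: 0.094
grip_force: 16.3
```

Run:
```python
from h import *
import cv2
o=telemetry.get_obs(); print(w2c([.5266,.0814,-.234],o["ee_pos"]).round(4),o["force"].round(2))
a=cams.camera('side')[150:320,200:400]; w=cams.camera('wrist')
cv2.imwrite('pics/s4.png',np.hstack([cv2.resize(a,(494,420)),w[:, 120:420]]))
```

```text
[[0.0468 0.0101 0.0392]] [ -5.44 -30.44  11.53]
```

View pics/s4.png

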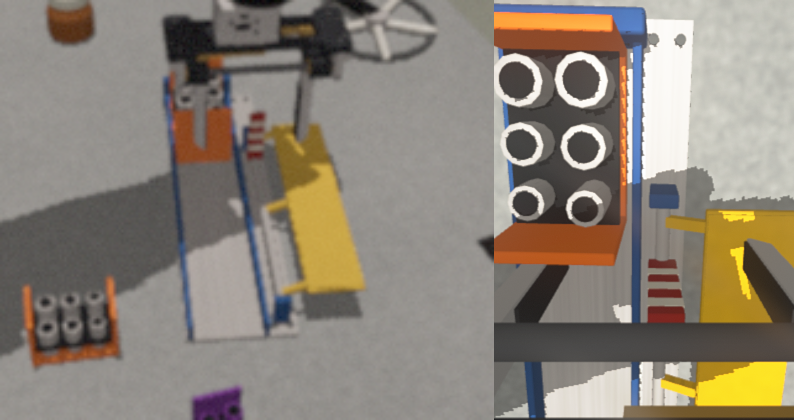

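The rack is seated against the stop: it stopped moving and the force rose to 30 N. I'll back the finger off with the bar held, ease the bar up and withdraw.

>>> move_arm([
  [-0.003,0,0,0],
  [-0.004,0,0,0],
  [-0.007,0,0,0],
  [-0.01,0,0,0],
  [-0.01,0,0,0],
  [-0.01,0,0,0],
  [-0.01,0,0,0],
  [0,-0.003,-0.007,0],
  [0,-0.003,-0.007,0],
  [0,-0.003,-0.007,0],
  [0,-0.002,-0.007,0],
  [0,-0.002,-0.007,0],
  [0,-0.002,-0.007,0],
  [0,-0.002,-0.007,0],
  [0,0,-0.007,0],
  [0,0,-0.01,0],
  [0,0,-0.03,0],
  [0,0,-0.03,0],
  [0,0,-0.03,0],
  [0,0,0,0],
])

```text
time_s: 13.38
ee_pos: [0.5466, 0.0345, 0.1975]
eef_rot: [3.137, -0.001, 1.335]
force: [-0.2, -0.4, -0.4]
grip_width: 0.0941
grip_force: 0.0
```

Run:
```python
from h import *
import cv2
o=telemetry.get_obs(); p=[.5266,.0814,-.234]; print(o["time_s"],w2c(p,o["ee_pos"]).round(4),o["force"].round(2))
a=cams.camera('side')[150:320,200:400]; w=cams.camera('wrist')
for q in ["rack","end_stop","gate_tip","bar_mid"]: print(q,[(w2c(p,ray("wrist",d["centre"],.004 if q=="rack" else .02 if q=="end_stop" else .067,o))[0].round(3).tolist(),round(d["conf"],2)) for d in nets.mark_of("wrist",q)][:2])
cv2.imwrite('pics/s5.png',np.hstack([cv2.resize(a,(494,420)),w[:, 120:420]]))
```

```text
13.375 [[ 0.0304 -0.041   0.1975]] [-0.24 -0.36 -0.37]
rack [([-0.019, -0.33, 0.004], 0.91), ([-0.002, 0.068, 0.004], 0.58)]
end_stop []
gate_tip [([0.01, -0.002, 0.067], 0.78)]
bar_mid [([0.075, -0.085, 0.067], 0.81), ([0.006, 0.063, 0.067], 0.68)]
```

View pics/s5.png

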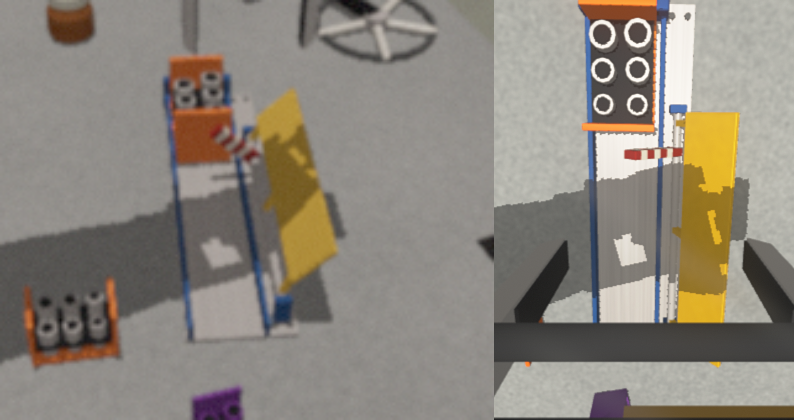

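The rack is at the stop (y ≈ 0.068), the gate is shut behind it with its tip at (630,155), and the hand is clear. I'm handing in.

```bash
python3 -c "
from station import hand_in
print(hand_in())"
```

```text
the job is handed in; nothing more can be done
None
```

I pushed the orange rack against the end stop with the gate held open. The gate is shut behind it, the hand is withdrawn, and the job was handed in with the arm's clock at about 13.5 s; the hand-in returned no verdict.

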